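# Torque down the lid clamp of a glaze mill jar

### The job

Tighten the clamp screw on the lid of the mill jar with the preset torque wrench: take the wrench from its cradle, set its socket fully down over the screw's square head and turn it clockwise until the wrench clicks over, then stop at once - do not press on to the solid stop behind the click, or the porcelain lid will crack. Then lift the wrench off and lay it back in its cradle, leaving the screw tight and the other ware on the bench undisturbed.

Things in the scene. Friction and masses are not known exactly. Their poses are not given: they have to be found in the camera images.
- jar: Glaze mill jar, fixed: white porcelain pot 102 mm across in a square plywood chock, 148 mm wide and 44 mm high, screwed to the bench; its lid is held down by a steel bridge bar with the clamp screw standing in the middle. Origin: centre of the chock's underside, on the bench; z up along the screw's axis, y along the bridge bar.
- bridge_bar (a point): Middle of the top of the dark steel bridge bar over the jar's lid, 170 mm above the bench and 24 mm below the top of the screw. Bar 30 mm wide, 122 mm long along the jar's y. Two steel ears, 46 mm wide, stand round it 48 mm either side of the screw; their tops are 180 mm above the bench.
- screw_head (a point): Centre of the top of the clamp screw's steel square head, 194 mm above the bench. The head is 24 mm across flats and 20 mm high; its top 4 mm is a round cone, 24 mm across below and 18 mm on top. The point turns with the screw: its x and y axes point at the middles of flats; z up along the screw's axis. A round steel collar 36 mm across, 4 mm high, lies under the head.
- screw_body (a joint): Turn of the clamp screw in rad, growing as it tightens (clockwise from above). It starts finger-tight, from 0 to 0.2, and needs about 0.3 to 0.75 rad more; how much is not known beforehand, the wrench's click tells. Turning it takes about 1 N m at 0, rising by about 1.3 N m per rad; it stays where it is left.
- wrench: Click torque wrench, about 0.6 kg, 250 mm long, loose, lying level in its cradle, socket down. Origin (while straight): middle of its black grip, on the long axis, where it is to be held. Grip 126 mm long (x -68 to +58 mm), 24 mm wide with flat sides, 30 mm high. x points to the head, whose centre is at x = 150 mm; z up. Head-heavy: it balances at about x = 70 mm.
- head_top (a point): Centre of the top of the wrench's round steel head (36 mm across, 26 mm high): at x = 150 mm from the wrench's origin, 13 mm above its axis. The head joins the grip by a steel tube 18 mm thick; the square steel socket, 35 mm wide, hangs under the head.
- socket_seat (a point): Centre of the ceiling inside the socket: 150 mm ahead of the wrench's origin, 25 mm below its axis; z up, x along the wrench. The socket is a square hole 26 mm across flats (flats square to and along the wrench), 18 mm deep, open below (rim 43 mm below the axis). Fully on, this point touches screw_head; it then has about 5 degrees of play either way.
- wrench_handle (a joint): The wrench's click in rad: 0 while rigid. Turned clockwise (from above) until about 1.8 N m about the socket, some 12 N at the middle of the grip, the handle breaks over about the socket's axis: within 0.05 rad the force falls to about half, then stays low up to a solid stop at 0.17 rad, behind which the screw is overtightened. It springs back to 0 when let off.
- cradle: Wrench cradle, 3.5 kg, standing loose: steel plate 236 x 100 x 12 mm with two open, flared wooden saddles, each 14 mm thick along x: at x = -52 mm for the rear of the grip (floor 65 mm above the bench) and at x = 94 mm for the tube (floor 71 mm); cheeks rise 20 mm above the floors, about 5 mm clear of the wrench. Origin: on the bench under the wrench's origin; x points to where the head lies.
- cradle_rest (a point): Where the wrench's origin lies when it rests in the cradle, 80 mm above the bench over the cradle's origin; same axes as the cradle.
- cup: Bisque mug, 76 mm across, 85 mm high, bystander. Origin at the centre of its underside, as for the other bystanders.
- bowl: Bisque bowl, 90 mm across, 45 mm high, bystander.
- spare_lid: Spare porcelain jar lid, a disc 90 mm across, 16 mm high, bystander.
- gasket: Spare black rubber gasket ring, 86 mm across, 5 mm thick, bystander.
- tiles: Stack of three glaze test tiles, 70 x 40 x 21 mm, bystander.
- spanner: Plain steel spanner 170 mm long lying on the bench, bystander, not the torque wrench.
- glaze_jar: Closed glaze jar, 64 mm across, 85 mm high, bystander.
- beaker: Bisque beaker, 72 mm across, 95 mm high, bystander.
Mind the look-alikes: they are no part of the job. Leave any purple look-alike of the jar alone.

How it is judged:
By the outcome, as a careful person would: the job done as asked, in the order asked, and still so for the second after the job is handed in, with the robot touching nothing.
It also fails if it takes over 72 s, if anything falls off the work surface, if the arm or the gripper's body presses on something with over 40 N, if the wrist force passes 120 N, or if a joint passes its speed limit or range.

### The arm

A 6-joint arm with a two-finger parallel gripper is mounted at the origin on the work surface. World frame = base frame: x ahead of the robot, y to its left, z up, the work surface at z = 0. Lengths are in m, angles in rad, forces in N, time in s.
With the tool pointing down it reaches from about 0.35 to 0.975 m from the base axis. Payload 4.9 kg.
Tool frame: the origin (TCP) lies at the very end of the fingers, on their centre line; the grasp point (between the pads) lies 19 mm behind it; z points along the fingers, y is the line along which they close (so a half turn about z gives the same grasp; the last joint's range is limited). The gripper opens to 85 mm and grips with 20 to 120 N. Pads are 22 mm wide; open, the fingers measure 114 mm over their backs; the gripper's body (76 mm by 85 mm) begins 54 mm behind the grasp point. The pads swing forward as they close: fully open they stand 13 mm farther back than shut.
Start: joints at [-1.327, 0.053, 1.613, -0, 1.476, -0.119], TCP at [0.222, -0.584, 0.231] pointing down, gripper open.
Joint ranges: [-3.01, 3.01], [-1.01, 2.22], [0.06, 2.58], [-1.02, 4.17], [0.09, 2.62], [-3.14, 3.14]. Speed limits (rad/s): [2.57, 2.57, 3.14, 3.14, 3.14, 3.14].

### API

Orientations are given as a rotation vector (axis times angle).
In Python, from station import ctrl gives the robot as it stands.
- The arm moves only by the tool jog_arm, never from a script. Its argument "plan" is a list of rows, each a list of 7 numbers: the shift along the tool's x, y, z in units of 0.02 m (1.0 is 0.02 m), then the turn, a rotation vector about the tool's x, y, z in units of 45 degrees (1.0 is 45 degrees), then the opening, from -1 (shut) to 1 (fully open). A call has 1 to 8 rows; each row shifts and turns the commanded pose from where the row before left it, along the tool's axes as they then stand; what a row does not reach is not made up. A row lasts 1/10 s, in which the tool goes at most 50 mm and 8.59 degrees, less where a joint would pass 70% of its speed; a pose out of reach is approached as far as the arm can. A call with a number of a shift or a turn outside -1 to 1 is refused whole. A call with a gripper value outside its range is refused whole. The fingers move at their own pace and stop on an object; "grip_force" is the grip in N (left out, the last holds). Time passes only in rows, so rows that do not move let the fingers close. It gives the time, the measured TCP pose, the force, the opening and the grip force at its end, in the units of the state.
- ctrl.get_obs(): the state, without advancing time (a new reading comes with each control period).
- ctrl.get_image(name): name is "scene" or "top" or "wrist"; returns (picture, depth): 400x640x3 uint8, red, green, blue; 400x640 float32, m along the optical axis (not along the pixel's ray), 0 where there is no reading.
- ctrl.camera_info(name): a dict with "camera_matrix" (3x3 intrinsics, pixels), "rvec" (rotation vector, rad) and "tvec" (3), from world to camera coordinates, as OpenCV has them; the wrist camera has in their place "T_tool_cam" (4x4, takes a point from camera to tool coordinates, whose origin is the TCP and whose axes are the flange's). Camera axes: x right, y down, z forward; pixel columns grow to the right and rows downward; lengths in m; the calibration is good to about 2 mm. The wrist camera is an equidistant fisheye: a pixel r from the principal point sees the ray r / f radians off the axis. A picture is of the moment at which its call begins: read the wrist's pose just before it. camera_info takes no time and is no camera call.
- ctrl.finish_job(): hands the job in; it is judged then, once.
The state is a dict: "t": time; "q": joint angles; "dq": joint speeds; "effort": joint torques, N m; "tool_pos": TCP position; "tool_rot": TCP orientation; "contact_force": force on the tool from outside, world axes, zero at the start; "wrist_torque": the same for the moment, N m; "opening": finger opening in m; "grip_force": force on a finger pad.
Only numpy, scipy, OpenCV 4.12 (cv2) and the standard library are available. Lean on these libraries where they do the work, as an engineer would, in place of code of your own. Each camera call takes 0.05 s, during which the arm holds its last target. There are 200 camera calls.

## Working session

There is one attempt and no reset: what is moved stays moved. The work goes in short steps, Python scripts to look and compute and a tool call to move; the robot and the scene stay as the last step left them, time stands still between calls to the robot, and variables do not carry over. Pictures are saved under pics/ and viewed, at most 12 in all, crops included, and the job is handed in when it is done.

Besides the shell and the picture viewer there is one more tool, called after ">>>" as name([rows], argument=value, ...), one row to a line, values as JSON. jog_arm: Moves the arm, as the interface text tells. Shifts and turns lie within -1 to 1; 1 stands for 0.02 m of shift or 45 degrees of turn. Its arguments: {"type":"object","properties":{"plan":{"type":"array"},"grip_force":{"type":"number"}},"required":["plan"]}

```bash
mkdir -p pics; ls; cat > h.py <<'E'
import numpy as np,cv2
from station import ctrl
def cam(n):
    c=ctrl.camera_info(n);return np.array(c["camera_matrix"]),cv2.Rodrigues(np.array(c["rvec"],float))[0],np.array(c["tvec"],float).ravel()
def world(n,u,v,z):
    K,R,t=cam(n);d=R.T@np.linalg.inv(K)@np.array([u,v,1.]);o=-R.T@t
    return o+d*(z-o[2])/d[2]
def cloud(n,D):
    K,R,t=cam(n);v,u=np.mgrid[:D.shape[0],:D.shape[1]]
    P=np.stack([(u-K[0,2])/K[0,0]*D,(v-K[1,2])/K[1,1]*D,D],-1)
    return (P-t)@R
E
python3 - <<'E'
from h import *
for n in("top","scene"):
    I,D=ctrl.get_image(n);cv2.imwrite(f"pics/{n}0.png",I[:,:,::-1]);np.savez(f"{n}0.npz",I=I,D=D)
    K,R,t=cam(n);print(n,K.tolist(),(-R.T@t).round(3))
print(ctrl.get_obs())
E
```

```text
pics
top [[418.64511876088125, 0.0, 316.0460052853064], [0.0, 418.64511876088125, 190.3828609994614], [0.0, 0.0, 1.0]] [ 0.349 -0.066  1.307]
scene [[498.9255785171619, 0.0, 321.4431453099559], [0.0, 498.9255785171619, 197.34756678935182], [0.0, 0.0, 1.0]] [1.245 1.006 1.141]
{'t': 0.1, 'q': array([-1.32701867e+00,  5.33500634e-02,  1.61415508e+00, -5.23872908e-05,
        1.47603026e+00, -1.19002165e-01]), 'dq': array([-3.51914915e-05, -1.45347090e-03, -5.30069560e-03, -9.58528077e-04,
       -8.86616618e-04, -1.66240401e-03]), 'effort': array([-5.05917924e-04, -3.94908714e+01, -3.71360779e+01, -1.72442378e-04,
        3.94756251e-03,  2.70200212e-05]), 'tool_pos': array([ 0.22164259, -0.58376645,  0.23015022]), 'tool_rot': array([-3.08814601e+00, -5.66391968e-01,  2.71848318e-04]), 'contact_force': array([-0.37001315, -0.26193804,  0.70938948]), 'wrist_torque': array([-0.01881674,  0.03496118, -0.01352868]), 'grip_force': 0.0, 'opening': 0.08526313485839537}
```

View pics/top0.png

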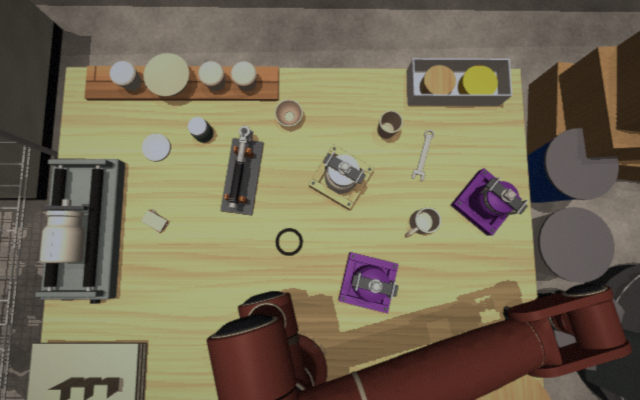

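View pics/scene0.png

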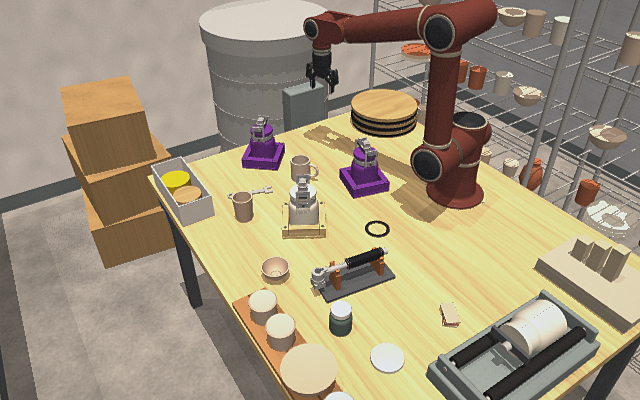

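Top view: the wrench is in its cradle at (242,175) with its head at (246,133). The plain spanner at (424,155) is a look-alike. The candidate jars are the white one in plywood at (342,175), and two purple ones at (370,282) and (490,200), which are out. I choose the wrench at (242,175) and the white jar, and check both in a close crop.

```bash
python3 - <<'E'
from h import *
f=np.load("top0.npz");I,D=f["I"],f["D"]
c=I[110:225,210:385];cv2.imwrite("pics/crop1.png",cv2.resize(c,None,fx=4.5,fy=4.5,interpolation=cv2.INTER_CUBIC)[:,:,::-1])
for p in [(246,133),(236,205),(342,178),(338,168)]:print(p,world("top",*p,.09).round(3))
P=cloud("top",D)
print(np.abs(R:=cam("top")[1]).round(2).tolist())
np.set_printoptions(precision=3,suppress=True)
reg=np.zeros(D.shape,bool);reg[120:220,215:270]=1
for lo,hi in((.088,.105),(.06,.12),(.005,.02)):
    m=reg&(P[...,2]>lo)&(P[...,2]<hi);q=P[m];
    if len(q)>5:
        r=cv2.minAreaRect(q[:,:2].astype(np.float32)*1000);print(lo,hi,m.sum(),q.mean(0),r)
reg[:]=0;reg[140:215,300:380]=1
for lo,hi in((.186,.21),(.16,.184),(.03,.05)):
    m=reg&(P[...,2]>lo)&(P[...,2]<hi);q=P[m];v,u=np.where(m)
    if len(q)>5:
        r=cv2.minAreaRect(q[:,:2].astype(np.float32)*1000);print(lo,hi,m.sum(),q.mean(0),q[:,2].max(),u.mean(),v.mean(),r)
E
```

```text
(246, 133) [0.703 0.136 0.09 ]
(236, 205) [0.486 0.16  0.09 ]
(342, 178) [ 0.566 -0.15   0.09 ]
(338, 168) [ 0.596 -0.139  0.09 ]
[[0.0, 1.0, 0.01], [0.99, 0.0, 0.15], [0.15, 0.01, 0.99]]
0.088 0.105 556 [0.6   0.155 0.094] ((601.5460205078125, 155.77999877929688), (45.867095947265625, 246.6851043701172), 81.96173858642578)
0.06 0.12 853 [0.599 0.154 0.088] ((601.7947998046875, 157.49583435058594), (57.90932846069336, 246.32395935058594), 83.99961853027344)
0.005 0.02 1699 [0.586 0.153 0.012] ((611.8038940429688, 160.35032653808594), (319.109619140625, 171.25991821289062), 0.9884452223777771)
0.186 0.21 79 [ 0.58  -0.151  0.192] 0.198979976190652 344.9620253164557 166.35443037974684 ((580.659423828125, -151.45912170410156), (23.916915893554688, 24.03333854675293), 51.86216354370117)
0.16 0.184 433 [ 0.579 -0.151  0.171] 0.18350900067201736 344.1293302540416 168.12471131639722 ((580.3356323242188, -151.55499267578125), (121.34082794189453, 45.37142562866211), 59.208805084228516)
0.03 0.05 974 [ 0.567 -0.149  0.044] 0.04992578721205464 340.4958932238193 180.59958932238192 ((581.2635498046875, -151.70924377441406), (148.2907257080078, 149.84214782714844), 59.10243225097656)
```

View pics/crop1.png

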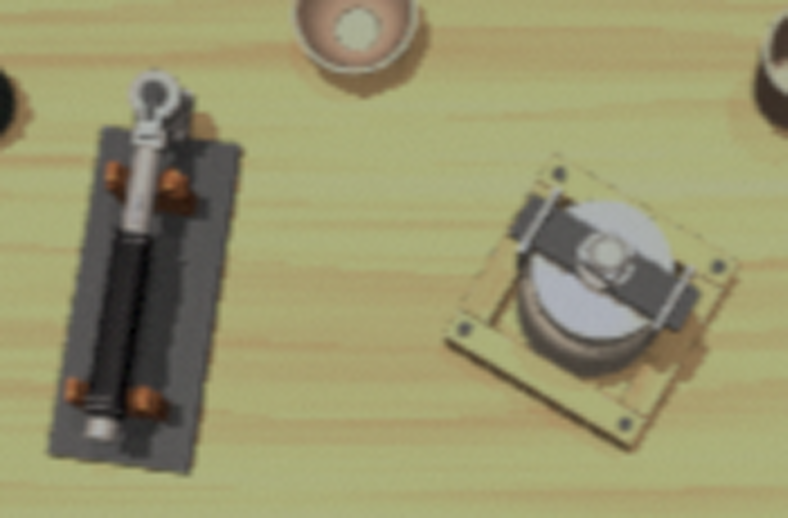

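The crop confirms it: black grip with the steel head at crop (155,92), and the white jar with its screw at crop (605,252). That puts the screw near (0.5805, -0.1515). Next I refine the wrench axis and write a move helper.

```bash
cat >> h.py <<'E'
np.set_printoptions(precision=4,suppress=True)
from scipy.spatial.transform import Rotation as Ro
def pose():
    o=ctrl.get_obs();return np.array(o["tool_pos"]),Ro.from_rotvec(o["tool_rot"])
def down(phi): # tool z down, tool y at world angle phi (deg)
    a=np.radians(phi+90);return Ro.from_matrix(np.array([[np.cos(a),np.sin(a),0],[np.sin(a),-np.cos(a),0],[0,0,-1]]))
def rows(p,phi,n,start=None):
    """n equal rows from the present pose to p, phi; the turn is split evenly about tool z the short way unless it is over 180"""
    P,R=start or pose();w=(R.inv()*down(phi)).as_rotvec()
    out=[];dp=(np.array(p)-P)/n
    for i in range(n):
        Ri=R*Ro.from_rotvec(w*i/n);s=Ri.inv().apply(dp)/.02
        out.append(np.r_[s,w/n/np.radians(45)].round(3))
    print("tool y at",np.degrees(np.arctan2(*R.as_matrix()[1::-1,1])).round(2),"n",n,"max",np.abs(out).max(0))
    for r in out:print(r.tolist())
E
python3 - <<'E'
from h import *
f=np.load("top0.npz");I,D=f["I"],f["D"];P=cloud("top",D)
c=ctrl.camera_info("wrist");print({k:np.array(v).round(4).tolist() for k,v in c.items()})
V=cv2.cvtColor(I,cv2.COLOR_RGB2HSV)[...,2]
reg=np.zeros(D.shape,bool);reg[120:220,215:270]=1
m=reg&(P[...,2]>.0885)&(P[...,2]<.105)
q=P[m];k=V[m]
c0=q.mean(0)[:2];d=np.array([np.cos(np.radians(-8)),np.sin(np.radians(-8))])
a=(q[:,:2]-c0)@d;
g=(k<70);
for it in range(4):
    n=np.array([-d[1],d[0]]);a=(q[:,:2]-c0)@d;b=(q[:,:2]-c0)@n
    # mid of extremes per 12 mm bin
    B=[];
    for x in np.arange(a.min(),a.max(),.012):
        s=(a>=x)&(a<x+.012)
        if s.sum()>4:B.append((x+.006,np.median(b[s]),b[s].min(),b[s].max(),np.median(q[s,2]),np.median(k[s])))
    B=np.array(B);s=np.abs(B[:,1])<.006;f=np.polyfit(B[s,0],B[s,1],1);c0=c0+n*f[1];d=d+n*f[0];d/=np.linalg.norm(d)
print(B);print("yaw",np.degrees(np.arctan2(d[1],d[0])),c0,"ends",a.min(),a.max())
h=a>a.max()-.034;print("head",q[h].mean(0),"front",c0+d*a.max(),"origin by front-168",c0+d*(a.max()-.168))
m=reg&(P[...,2]>.006)&(P[...,2]<.016)&(V<110);mm=cv2.morphologyEx(m.astype(np.uint8),cv2.MORPH_OPEN,np.ones((5,5)))>0
print("plate",cv2.minAreaRect(P[mm][:,:2].astype(np.float32)*1000))
rows([.47,-.2,.36],-20,16)
E
```

```text
{'camera_matrix': [[309.7069, 0.0, 317.6606], [0.0, 309.7069, 201.0153], [0.0, 0.0, 1.0]], 'T_tool_cam': [[-0.0013, -0.9538, -0.3003, 0.0771], [1.0, -0.0014, 0.0003, 0.0002], [-0.0007, -0.3003, 0.9538, -0.1427], [0.0, 0.0, 0.0, 1.0]]}
[[ -0.1158   0.0004  -0.0059   0.0071   0.0902 154.    ]
 [ -0.1038  -0.0001  -0.0111   0.0124   0.0933  57.    ]
 [ -0.0918  -0.0004  -0.011    0.0122   0.0945  42.    ]
 [ -0.0798   0.0005  -0.0108   0.0129   0.0942  38.    ]
 [ -0.0678   0.0001  -0.0115   0.0113   0.0949  37.5   ]
 [ -0.0558  -0.      -0.0109   0.0108   0.0956  37.    ]
 [ -0.0438   0.0005  -0.0105   0.0118   0.0951  37.    ]
 [ -0.0318   0.0001  -0.0108   0.0121   0.0949  37.    ]
 [ -0.0198  -0.0005  -0.0115   0.0119   0.0943  35.    ]
 [ -0.0078   0.0007  -0.0102   0.0128   0.0941  36.5   ]
 [  0.0042  -0.0006  -0.0112   0.0128   0.0941  37.    ]
 [  0.0162  -0.0016  -0.0105   0.0112   0.0947  59.    ]
 [  0.0282   0.0001  -0.0026   0.0037   0.0929 151.    ]
 [  0.0402   0.0001  -0.0035   0.0073   0.0902 147.    ]
 [  0.0522  -0.0006  -0.0218   0.024    0.0909 143.    ]
 [  0.0642
[... 670 characters left out ...]
8]
[1.151, -0.847, -0.404, -0.0, -0.0, -0.068]
[1.195, -0.784, -0.404, -0.0, -0.0, -0.068]
[1.235, -0.718, -0.404, -0.0, -0.0, -0.068]
[1.272, -0.651, -0.404, -0.0, -0.0, -0.068]
[1.305, -0.582, -0.405, -0.0, -0.0, -0.068]
[1.334, -0.511, -0.405, -0.0, -0.0, -0.068]
[1.36, -0.438, -0.405, -0.0, -0.0, -0.068]
[1.381, -0.365, -0.405, -0.0, -0.0, -0.068]
[1.399, -0.29, -0.405, -0.0, -0.0, -0.068]
[1.412, -0.214, -0.405, -0.0, -0.0, -0.068]
[1.422, -0.138, -0.405, -0.0, -0.0, -0.068]
[1.427, -0.062, -0.405, -0.0, -0.0, -0.068]
[1.428, 0.015, -0.405, -0.0, -0.0, -0.068]
[1.426, 0.092, -0.406, -0.0, -0.0, -0.068]
[1.419, 0.168, -0.406, -0.0, -0.0, -0.068]
[1.408, 0.244, -0.406, -0.0, -0.0, -0.068]
```

```bash
python3 - <<'E'
from h import *
rows([.575,-.155,.30],52,24)
E
```

```text
tool y at -69.21 n 24 max [1.158 1.155 0.146 0.    0.    0.112]
[1.005, -0.574, -0.144, -0.0, -0.0, -0.112]
[1.052, -0.483, -0.144, -0.0, -0.0, -0.112]
[1.09, -0.389, -0.144, -0.0, -0.0, -0.112]
[1.12, -0.291, -0.145, -0.0, -0.0, -0.112]
[1.142, -0.192, -0.145, -0.0, -0.0, -0.112]
[1.154, -0.09, -0.145, -0.0, -0.0, -0.112]
[1.158, 0.012, -0.145, -0.0, -0.0, -0.112]
[1.152, 0.113, -0.145, -0.0, -0.0, -0.112]
[1.138, 0.214, -0.145, -0.0, -0.0, -0.112]
[1.114, 0.314, -0.145, -0.0, -0.0, -0.112]
[1.082, 0.411, -0.145, -0.0, -0.0, -0.112]
[1.042, 0.504, -0.145, -0.0, -0.0, -0.112]
[0.993, 0.594, -0.145, -0.0, -0.0, -0.112]
[0.937, 0.679, -0.145, -0.0, -0.0, -0.112]
[0.874, 0.759, -0.146, -0.0, -0.0, -0.112]
[0.804, 0.833, -0.146, -0.0, -0.0, -0.112]
[0.727, 0.901, -0.146, -0.0, -0.0, -0.112]
[0.645, 0.961, -0.146, -0.0, -0.0, -0.112]
[0.558, 1.014, -0.146, -0.0, -0.0, -0.112]
[0.466, 1.059, -0.146, -0.0, -0.0, -0.112]
[0.371, 1.096, -0.146, -0.0, -0.0, -0.112]
[0.273, 1.125, -0.146, -0.0, -0.0, -0.112]
[0.173, 1.144, -0.146, -0.0, -0.0, -0.112]
[0.072, 1.155, -0.146, -0.0, -0.0, -0.112]
```

>>> jog_arm([
  [0.9, -0.5, -0.2, 0, 0, -0.112, 1],
  [0.95, -0.42, -0.2, 0, 0, -0.112, 1],
  [0.98, -0.34, -0.2, 0, 0, -0.112, 1],
  [1, -0.26, -0.2, 0, 0, -0.112, 1],
  [1, -0.17, -0.2, 0, 0, -0.112, 1],
  [1, -0.08, -0.2, 0, 0, -0.112, 1],
  [1, 0.01, -0.2, 0, 0, -0.112, 1],
  [1, 0.1, -0.2, 0, 0, -0.112, 1],
])

```text
t: 0.9
tool_pos: [0.3265, -0.4579, 0.2628]
tool_rot: [-2.702, -1.601, -0.0]
contact_force: [0.2, 0.6, 0.9]
opening: 0.0852
grip_force: 0.0
```

>>> jog_arm([
  [1, 0.19, -0.2, 0, 0, -0.112, 1],
  [1, 0.28, -0.2, 0, 0, -0.112, 1],
  [0.97, 0.37, -0.2, 0, 0, -0.112, 1],
  [0.94, 0.45, -0.2, 0, 0, -0.112, 1],
  [0.9, 0.53, -0.2, 0, 0, -0.112, 1],
  [0.85, 0.61, -0.2, 0, 0, -0.112, 1],
  [0.78, 0.68, -0.2, 0, 0, -0.112, 1],
  [0.72, 0.75, -0.2, 0, 0, -0.112, 1],
])

```text
t: 1.7
tool_pos: [0.4322, -0.3299, 0.2948]
tool_rot: [-1.984, -2.434, -0.0]
contact_force: [-0.7, -0.4, -1.1]
opening: 0.0854
grip_force: 0.0
```

>>> jog_arm([
  [0.65, 0.81, 0, 0, 0, -0.112, 1],
  [0.58, 0.86, 0, 0, 0, -0.112, 1],
  [0.5, 0.91, 0, 0, 0, -0.112, 1],
  [0.42, 0.95, 0, 0, 0, -0.112, 1],
  [0.33, 0.98, 0, 0, 0, -0.112, 1],
  [0.25, 1, 0, 0, 0, -0.112, 1],
  [0.15, 1, 0, 0, 0, -0.112, 1],
  [0.06, 1, 0, 0, 0, -0.112, 1],
])

```text
t: 2.5
tool_pos: [0.5372, -0.2032, 0.2946]
tool_rot: [-1.023, -2.969, -0.0]
contact_force: [-0.1, 0.1, 0.2]
opening: 0.0855
grip_force: 0.0
```

```bash
python3 - <<'E'
from h import *
rows([.575,-.155,.285],52,4)
E
```

```text
tool y at 51.96 n 4 max [0.001 0.766 0.12  0.    0.    0.   ]
[-0.001, 0.766, 0.12, -0.0, -0.0, -0.0]
[-0.001, 0.766, 0.12, -0.0, -0.0, -0.0]
[-0.001, 0.766, 0.12, -0.0, -0.0, -0.0]
[-0.001, 0.766, 0.12, -0.0, -0.0, -0.0]
```

>>> jog_arm([
  [0, 0.77, 0.12, 0, 0, 0, 1],
  [0, 0.77, 0.12, 0, 0, 0, 1],
  [0, 0.77, 0.12, 0, 0, 0, 1],
  [0, 0.77, 0.12, 0, 0, 0, 1],
  [0, 0, 0, 0, 0, 0, 1],
])

```text
t: 3.0
tool_pos: [0.5758, -0.1542, 0.2849]
tool_rot: [-1.027, -2.968, -0.001]
contact_force: [-0.4, 0.0, -0.5]
opening: 0.0857
grip_force: 0.0
```

```bash
cat >> h.py <<'E'
def wcloud(D,P,R):
    c=ctrl.camera_info("wrist");K=np.array(c["camera_matrix"]);T=np.array(c["T_tool_cam"])
    v,u=np.mgrid[:D.shape[0],:D.shape[1]];x=(u-K[0,2])/K[0,0];y=(v-K[1,2])/K[1,1];r=np.hypot(x,y)+1e-9
    s=np.tan(np.minimum(r,1.5))/r
    Q=np.stack([x*s*D,y*s*D,D],-1)@T[:3,:3].T+T[:3,3]
    return R.apply(Q.reshape(-1,3)).reshape(Q.shape)+P
E
python3 - <<'E'
from h import *
P,R=pose();I,D=ctrl.get_image("wrist");np.savez("w1.npz",I=I,D=D,P=P,q=R.as_quat())
cv2.imwrite("pics/w1.png",I[:,:,::-1])
C=wcloud(D,P,R)
near=np.hypot(C[...,0]-.58,C[...,1]+.151)<.08
for lo,hi in((.192,.2),(.18,.19),(.18,.2),(.164,.176),(.176,.186)):
    m=near&(C[...,2]>lo)&(C[...,2]<hi)
    if lo>=.18 and lo!=.176: m&=np.hypot(C[...,0]-.58,C[...,1]+.151)<.028
    q=C[m];print(lo,hi,m.sum(),q.mean(0),cv2.minAreaRect(q[:,:2].astype(np.float32)*1000))
    v,u=np.where(m);print(u.min(),u.max(),v.min(),v.max())
E
```

```text
0.192 0.2 497 [ 0.578  -0.1504  0.1939] ((578.1137084960938, -150.24610900878906), (20.123916625976562, 19.957805633544922), 48.6247673034668)
311 336 191 215
0.18 0.19 220 [ 0.5739 -0.1484  0.1877] ((578.204833984375, -150.7325439453125), (24.56870460510254, 24.221965789794922), 52.449649810791016)
308 338 186 216
0.18 0.2 941 [ 0.5767 -0.1496  0.1917] ((578.204833984375, -150.7325439453125), (24.56870460510254, 24.221965789794922), 52.449649810791016)
308 338 186 216
0.164 0.176 3515 [ 0.5767 -0.1495  0.1704] ((578.2803344726562, -150.61624145507812), (122.38485717773438, 46.52768325805664), 59.151309967041016)
253 392 163 227
0.176 0.186 672 [ 0.5769 -0.1489  0.1798] ((578.5119018554688, -150.47386169433594), (99.75877380371094, 46.30682373046875), 59.37953567504883)
261 382 165 231
```

View pics/w1.png

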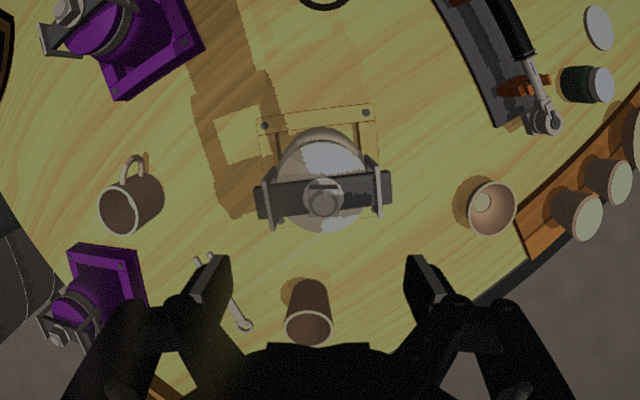

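The wrist view shows the screw at (323,202), with its flats at 52.4 degrees and the bar at 59.2. The screw is therefore at about 0.12 rad, which agrees with the top view. Now over to the wrench.

```bash
python3 - <<'E'
from h import *
rows([.557,.161,.22],82.05,16)
E
```

```text
tool y at 51.8 n 16 max [0.656 0.963 0.204 0.    0.    0.042]
[0.656, 0.741, 0.204, -0.0, -0.0, -0.042]
[0.631, 0.762, 0.204, -0.0, -0.0, -0.042]
[0.605, 0.782, 0.204, -0.0, -0.0, -0.042]
[0.579, 0.802, 0.204, -0.0, -0.0, -0.042]
[0.553, 0.821, 0.204, -0.0, -0.0, -0.042]
[0.525, 0.838, 0.204, -0.0, -0.0, -0.042]
[0.497, 0.855, 0.204, -0.0, -0.0, -0.042]
[0.469, 0.871, 0.204, -0.0, -0.0, -0.042]
[0.44, 0.886, 0.204, -0.0, -0.0, -0.042]
[0.41, 0.9, 0.204, -0.0, -0.0, -0.042]
[0.38, 0.913, 0.204, -0.0, -0.0, -0.042]
[0.35, 0.925, 0.204, -0.0, -0.0, -0.042]
[0.319, 0.936, 0.204, -0.0, -0.0, -0.042]
[0.288, 0.946, 0.204, -0.0, -0.0, -0.042]
[0.257, 0.955, 0.204, -0.0, -0.0, -0.042]
[0.225, 0.963, 0.204, -0.0, -0.0, -0.042]
```

>>> jog_arm([
  [0.66, 0.74, 0, 0, 0, -0.042, 1],
  [0.63, 0.76, 0, 0, 0, -0.042, 1],
  [0.6, 0.78, 0, 0, 0, -0.042, 1],
  [0.58, 0.8, 0.1, 0, 0, -0.042, 1],
  [0.55, 0.82, 0.2, 0, 0, -0.042, 1],
  [0.53, 0.84, 0.3, 0, 0, -0.042, 1],
  [0.5, 0.86, 0.3, 0, 0, -0.042, 1],
  [0.47, 0.87, 0.3, 0, 0, -0.042, 1],
])

```text
t: 3.85
tool_pos: [0.5658, 0.0024, 0.2618]
tool_rot: [0.63, 3.077, -0.001]
contact_force: [0.3, 0.6, 0.2]
opening: 0.0853
grip_force: 0.0
```

>>> jog_arm([
  [0.44, 0.89, 0.3, 0, 0, -0.042, 1],
  [0.41, 0.9, 0.3, 0, 0, -0.042, 1],
  [0.38, 0.91, 0.3, 0, 0, -0.042, 1],
  [0.35, 0.93, 0.3, 0, 0, -0.042, 1],
  [0.32, 0.94, 0.3, 0, 0, -0.042, 1],
  [0.29, 0.95, 0.3, 0, 0, -0.042, 1],
  [0.26, 0.96, 0.3, 0, 0, -0.042, 1],
  [0.22, 0.96, 0, 0, 0, -0.042, 1],
])

```text
t: 4.65
tool_pos: [0.5566, 0.1606, 0.2188]
tool_rot: [-0.219, -3.133, 0.001]
contact_force: [0.3, 0.3, 0.8]
opening: 0.0853
grip_force: 0.0
```

```bash
cat > wr.py <<'E'
from h import *
def axis(C,I,zlo,zhi,c0,d,w=.03):
    m=(C[...,2]>zlo)&(C[...,2]<zhi);n=np.array([-d[1],d[0]]);dd=C[...,:2]-c0
    m&=(np.abs(dd@n)<w)&(np.abs(dd@d)<.13)
    q=C[m];V=I[m].max(1)
    for it in range(4):
        n=np.array([-d[1],d[0]]);a=(q[:,:2]-c0)@d;b=(q[:,:2]-c0)@n
        g=(V<80)&(np.abs(b)<.016);B=[]
        for x in np.arange(a[g].min(),a[g].max(),.006):
            s=g&(a>=x)&(a<x+.006)
            if s.sum()>5:B.append((x+.003,(np.percentile(b[s],3)+np.percentile(b[s],97))/2))
        B=np.array(B);f=np.polyfit(*B.T,1);c0=c0+n*f[1];d=d+n*f[0];d/=np.linalg.norm(d)
    a=(q[:,:2]-c0)@d
    print("yaw",np.degrees(np.arctan2(d[1],d[0])),"grip along",a[g].min(),a[g].max(),"all",a.min(),a.max(),"z",np.median(q[g,2]))
    return c0,d,a,q
E
python3 - <<'E'
from wr import *
P,R=pose();I,D=ctrl.get_image("wrist")
cv2.imwrite("pics/w2.png",I[:,:,::-1]);C=wcloud(D,P,R);np.savez("w2.npz",I=I,C=C)
c0=np.array([.6,.1548]);d=np.array([np.cos(np.radians(-8)),np.sin(np.radians(-8))])
c,d,a,q=axis(C,I,.086,.1,c0,d);print(c,d,P)
h=q[(a>a.max()-.03)];print("head",h.mean(0), "org by front",c+d*(a.max()-.168))
E
```

```text
yaw -6.794898582217388 grip along -0.12456455019815145 0.11488781194279345 all -0.12456455019815145 0.1243585063034529 z 0.09462856086252054
[0.6004 0.1581] [ 0.993  -0.1183] [0.5566 0.1606 0.2188]
head [0.7058 0.1423 0.0938] org by front [0.5571 0.1632]
```

View pics/w2.png

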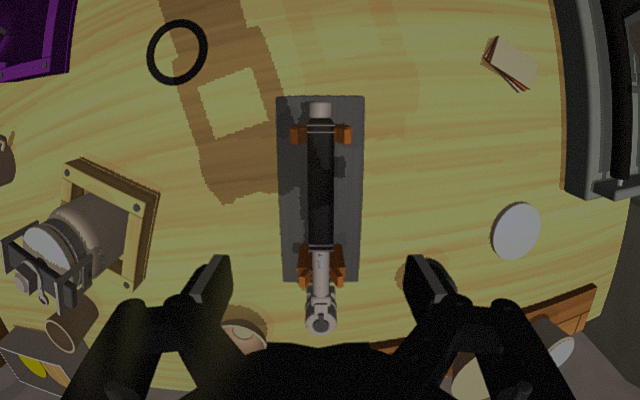

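The wrist view shows the wrench running from (320,105) to its head at (321,320). It is centred and parallel to the tool, so the pose agrees. Descend and grip.

>>> jog_arm([
  [-0.07, 0.05, 0.9, 0, 0, 0, 1],
  [0, 0, 1, 0, 0, 0, 1],
  [0, 0, 1, 0, 0, 0, 1],
  [0, 0, 1, 0, 0, 0, 1],
  [0, 0, 1, 0, 0, 0, 1],
  [0, 0, 1, 0, 0, 0, 1],
  [0, 0, 1, 0, 0, 0, 1],
  [0, 0, 0.7, 0, 0, 0, 1],
])

```text
t: 5.5
tool_pos: [0.5582, 0.1605, 0.0664]
tool_rot: [-0.221, -3.133, 0.001]
contact_force: [0.7, -0.7, -0.9]
opening: 0.0854
grip_force: 0.0
```

>>> jog_arm([
  [0, 0, 0.35, 0, 0, 0, 1],
  [0, 0, 0, 0, 0, 0, -1],
  [0, 0, 0, 0, 0, 0, -1],
  [0, 0, 0, 0, 0, 0, -1],
  [0, 0, 0, 0, 0, 0, -1],
  [0, 0, 0, 0, 0, 0, -1],
  [0, 0, 0, 0, 0, 0, -1],
  [0, 0, 0, 0, 0, 0, -1],
], grip_force=100)

```text
t: 6.3
tool_pos: [0.5596, 0.1617, 0.0621]
tool_rot: [0.219, 3.132, 0.001]
contact_force: [-1.1, 0.8, 5.4]
opening: 0.0231
grip_force: 98.9
```

>>> jog_arm([
  [0, 0, -0.3, 0, 0, 0, -1],
  [0, 0, -0.5, 0, 0, 0, -1],
  [0, 0, -0.7, 0, 0, 0, -1],
  [0, 0, -0.9, 0, 0, 0, -1],
  [0, 0, -1, 0, 0, 0, -1],
  [0, 0, -1, 0, 0, 0, -1],
  [0, 0, -1, 0, 0, 0, -1],
  [0, 0, -1, 0, 0, 0, -1],
], grip_force=120)

```text
t: 7.1
tool_pos: [0.558, 0.1613, 0.1896]
tool_rot: [-0.22, -3.133, 0.0]
contact_force: [0.3, 0.2, -5.9]
opening: 0.0224
grip_force: 117.8
```

>>> jog_arm([
  [0, 0, -1, 0, 0, 0, -1],
  [0, 0, -1, 0, 0, 0, -1],
  [0, 0, -1, 0, 0, 0, -1],
  [0, 0, -0.8, 0, 0, 0, -1],
  [0, 0, -0.4, 0, 0, 0, -1],
  [0, 0, 0, 0, 0, 0, -1],
  [0, 0, 0, 0, 0, 0, -1],
])

```text
t: 7.8
tool_pos: [0.5581, 0.1613, 0.2717]
tool_rot: [-0.219, -3.132, 0.001]
contact_force: [0.0, -0.6, -6.3]
opening: 0.0224
grip_force: 117.8
```

```bash
python3 - <<'E'
from wr import *
P,R=pose();I,D=ctrl.get_image("top");S,_=ctrl.get_image("scene");print(P,R.as_matrix()[:,0],R.as_matrix()[:,2])
C=cloud("top",D)
c=np.hstack([I[60:260,180:400],S[170:370,280:500]]);cv2.imwrite("pics/s3.png",cv2.resize(c,(792,360))[:,:,::-1])
Iw,Dw=ctrl.get_image("wrist");Cw=wcloud(Dw,P,R)
# cloud in tool frame; wrench lies along -x
for nm,CC,II in(("top",C,I),("wrist",Cw,Iw)):
    T=R.inv().apply((CC-P).reshape(-1,3)).reshape(CC.shape)
    m=(np.abs(T[...,1])<.03)&(T[...,0]<-.02)&(T[...,0]>-.2)&(np.abs(T[...,2]+.03)<.035)
    q=T[m];print(nm,m.sum())
    for x in np.arange(-.19,-.01,.012):
        s=(q[:,0]>=x)&(q[:,0]<x+.012)
        if s.sum()>3:
            t=q[s];hi=t[:,2]<t[:,2].min()+.006;print(round(x+.006,3),s.sum(),"y",np.percentile(t[:,1],[3,97]),"top z",np.percentile(t[:,2],10),"medz",np.median(t[:,2]))
    print("front",q[:,0].min())
E
```

```text
[0.5581 0.1613 0.2717] [-0.9902  0.1394  0.0016] [-0.0017 -0.0002 -1.    ]
top 379
-0.172 4 y [-0.0021  0.0071] top z -0.030291456726363533 medz -0.029818995747185377
-0.16 55 y [-0.0169  0.0138] top z -0.032960729707912424 medz -0.03043008353530438
-0.148 81 y [-0.018   0.0152] top z -0.03453340381551224 medz -0.030264482380295013
-0.136 70 y [-0.0146  0.0126] top z -0.03349989309514136 medz -0.02818907125263289
-0.124 45 y [-0.0115  0.0096] top z -0.03151957033709049 medz -0.028186435428639196
-0.112 39 y [-0.01    0.0075] top z -0.028079588107868394 medz -0.02477504554220007
-0.1 24 y [-0.0091  0.001 ] top z -0.027252428192962433 medz -0.02399966252157537
-0.088 15 y [-0.0095 -0.0027] top z -0.025289434797209968 medz -0.022095465828880077
-0.076 11 y [-0.009  -0.0056] top z -0.025336262690491978 medz -0.02132375438463955
-0.064 5 y [-0.009 -0.007] top z -0.021784435075868 medz -0.01939268153074209
-0.052 18 y [-0.0129 -0.01  ] top z -0.03297385806470937 medz -0.024327986846596532
-0.04 12 y [-0.013  -0.0111] top z -0.029491527242532917 medz -0.023969274676862332
front -0.167520316103879
wrist 806
-0.028 642 y [-0.0113  0.0114] top z -0.033119763547105774 medz -0.03221630722830864
-0.016 163 y [-0.0108  0.0108] top z -0.03321989171026653 medz -0.032278412208409844
front -0.034056460095623284
```

View pics/s3.png

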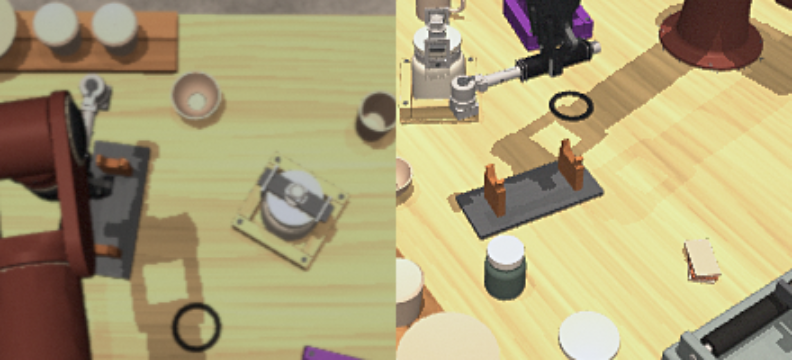

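Scene and top views show the wrench held level above the empty cradle, with its head at about (96,92) in the crop. Top-view depth puts the head centre about 149 mm ahead of the TCP on the tool axis. Now move over the screw.

```bash
python3 - <<'E'
from h import *
rows([.4615,-.0602,.240],52.45,15)
E
```

```text
tool y at 81.99 n 15 max [0.215 0.805 0.105 0.    0.    0.044]
[0.215, -0.776, 0.105, -0.0, -0.0, 0.044]
[0.188, -0.783, 0.104, -0.0, -0.0, 0.044]
[0.161, -0.789, 0.104, -0.0, -0.0, 0.044]
[0.134, -0.794, 0.104, -0.0, -0.0, 0.044]
[0.107, -0.798, 0.104, -0.0, -0.0, 0.044]
[0.079, -0.801, 0.104, -0.0, -0.0, 0.044]
[0.052, -0.804, 0.104, -0.0, -0.0, 0.044]
[0.024, -0.805, 0.104, -0.0, -0.0, 0.044]
[-0.004, -0.805, 0.104, -0.0, -0.0, 0.044]
[-0.031, -0.805, 0.104, -0.0, -0.0, 0.044]
[-0.059, -0.803, 0.104, -0.0, -0.0, 0.044]
[-0.086, -0.801, 0.104, -0.0, -0.0, 0.044]
[-0.114, -0.797, 0.103, -0.0, -0.0, 0.044]
[-0.141, -0.793, 0.103, -0.0, -0.0, 0.044]
[-0.168, -0.787, 0.103, -0.0, -0.0, 0.044]
```

>>> jog_arm([
  [0.1, -0.4, 0, 0, 0, 0.02, -1],
  [0.21, -0.77, 0.1, 0, 0, 0.044, -1],
  [0.19, -0.78, 0.1, 0, 0, 0.044, -1],
  [0.16, -0.79, 0.1, 0, 0, 0.044, -1],
  [0.13, -0.79, 0.1, 0, 0, 0.044, -1],
  [0.1, -0.8, 0.1, 0, 0, 0.044, -1],
  [0.08, -0.8, 0.1, 0, 0, 0.044, -1],
  [0.05, -0.8, 0.1, 0, 0, 0.044, -1],
])

```text
t: 8.75
tool_pos: [0.5086, 0.05, 0.2586]
tool_rot: [0.625, 3.079, 0.0]
contact_force: [0.3, -0.2, -5.8]
opening: 0.0226
grip_force: 118.0
```

>>> jog_arm([
  [0.02, -0.8, 0.1, 0, 0, 0.044, -1],
  [0, -0.8, 0.1, 0, 0, 0.044, -1],
  [-0.03, -0.8, 0.1, 0, 0, 0.044, -1],
  [-0.06, -0.8, 0.1, 0, 0, 0.044, -1],
  [-0.09, -0.8, 0.1, 0, 0, 0.044, -1],
  [-0.11, -0.8, 0.1, 0, 0, 0.044, -1],
  [-0.14, -0.6, 0, 0, 0, 0.044, -1],
  [-0.1, -0.4, 0, 0, 0, 0.044, -1],
])

```text
t: 9.55
tool_pos: [0.4612, -0.0564, 0.2468]
tool_rot: [1.044, 2.963, 0.0]
contact_force: [0.0, 0.0, -5.8]
opening: 0.023
grip_force: 118.0
```

```bash
python3 - <<'E'
from h import *
rows([.4615,-.0602,.240],52.45,3)
E
```

```text
tool y at 51.17 n 3 max [0.044 0.046 0.113 0.    0.    0.009]
[-0.044, -0.046, 0.113, 0.0, 0.0, -0.009]
[-0.043, -0.046, 0.113, 0.0, 0.0, -0.009]
[-0.043, -0.046, 0.113, 0.0, 0.0, -0.009]
```

>>> jog_arm([
  [-0.04, -0.05, 0.11, 0, 0, -0.009, -1],
  [-0.04, -0.05, 0.11, 0, 0, -0.009, -1],
  [-0.04, -0.05, 0.11, 0, 0, -0.009, -1],
  [0, 0, 0, 0, 0, 0, -1],
])

```text
t: 9.95
tool_pos: [0.4615, -0.0588, 0.2395]
tool_rot: [-1.005, -2.975, -0.0]
contact_force: [-0.4, 0.4, -5.7]
opening: 0.0225
grip_force: 118.0
```

```bash
python3 - <<'E'
from wr import *
P,R=pose();print(P,np.degrees(np.arctan2(*R.as_matrix()[1::-1,1])))
for n in("top","scene"):
    I,D=ctrl.get_image(n);C=cloud(n,D);T=R.inv().apply((C-P).reshape(-1,3)).reshape(C.shape)
    m=(np.hypot(T[...,0]+.15,T[...,1])<.024)&(np.abs(T[...,2]+.03)<.008);q=T[m]
    print(n,m.sum(),C[m].mean(0),"rect tool",cv2.minAreaRect(q[:,:2].astype(np.float32)*1000),"z",np.median(C[m][:,2]))
    if n=="scene":
        v,u=np.where(m);print(u.mean(),v.mean());cu,cv_=int(u.mean()),int(v.mean())
        c=I[cv_-50:cv_+60,cu-70:cu+70]
        cv2.imwrite("pics/s4.png",cv2.resize(c,None,fx=5,fy=5,interpolation=cv2.INTER_CUBIC)[:,:,::-1])
        # screw/bar in the scene camera from the first picture
        f=np.load("scene0.npz");C0=cloud(n,f["D"])
        r=np.hypot(C0[...,0]-.58,C0[...,1]+.151)<.03
        for lo,hi in((.191,.2),(.18,.2)):
            s=r&(C0[...,2]>lo)&(C0[...,2]<hi);print("screw scene",lo,s.sum(),cv2.minAreaRect(C0[s][:,:2].astype(np.float32)*1000),np.median(C0[s][:,2]))
    else:
        f=np.load("top0.npz");C0=cloud(n,f["D"]);r=np.hypot(C0[...,0]-.58,C0[...,1]+.151)<.03
        for lo,hi in((.191,.2),(.18,.2)):
            s=r&(C0[...,2]>lo)&(C0[...,2]<hi);print("screw top",lo,s.sum(),cv2.minAreaRect(C0[s][:,:2].astype(np.float32)*1000))
    q=C[m];h=q;print("head world rect",cv2.minAreaRect(h[:,:2].astype(np.float32)*1000)[:2])
E
```

```text
[ 0.4615 -0.0588  0.2395] 52.65284710890401
top 168 [ 0.5803 -0.1478  0.2698] rect tool ((-147.25225830078125, 1.6912212371826172), (34.4787483215332, 40.913780212402344), 89.68788146972656) z 0.2696161611865902
screw top 0.191 54 ((579.8824462890625, -151.51431274414062), (22.478002548217773, 21.291563034057617), 52.928916931152344)
screw top 0.18 83 ((580.4175415039062, -151.30516052246094), (23.942150115966797, 24.551193237304688), 52.179527282714844)
head world rect ((579.6473999023438, -146.8400421142578), (34.47870635986328, 40.91212844848633))
scene 80 [ 0.5839 -0.1411  0.2688] rect tool ((-149.59487915039062, 5.262212753295898), (38.14293670654297, 35.49516296386719), 42.493778228759766) z 0.2690392018451935
301.8625 161.6875
screw scene 0.191 20 ((581.4334106445312, -145.2944793701172), (25.711362838745117, 16.2666072845459), 58.647193908691406) 0.19399158685114345
screw scene 0.18 49 ((582.5074462890625, -147.6881866455078), (29.8502197265625, 24.237518310546875), 50.049259185791016) 0.19025540385017717
head world rect ((583.6726684570312, -145.42340087890625), (35.49596405029297, 38.145870208740234))
```

View pics/s4.png

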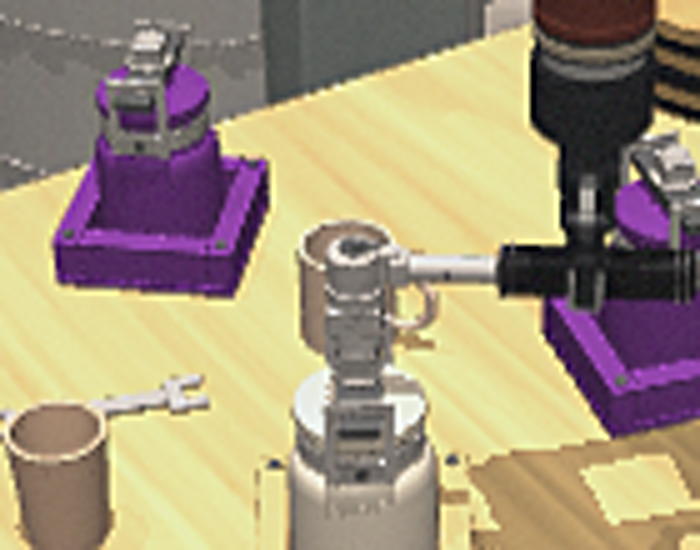

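In the scene crop the head at (361,255) stands over the jar's lid at (360,400), slightly right of the vertical. The top view also says the head is about 2-3 mm too far in +y. I shift -2.3 mm in y and go down.

>>> jog_arm([
  [-0.07, -0.09, 0.2, 0, 0, 0, -1],
  [0, 0, 0.3, 0, 0, 0, -1],
  [0, 0, 0.3, 0, 0, 0, -1],
  [0, 0, 0.3, 0, 0, 0, -1],
  [0, 0, 0.2, 0, 0, 0, -1],
  [0, 0, 0, 0, 0, 0, -1],
])

```text
t: 10.65
tool_pos: [0.4611, -0.0613, 0.2129]
tool_rot: [-1.007, -2.974, 0.0]
contact_force: [-0.6, 0.2, -6.1]
opening: 0.0224
grip_force: 118.1
```

>>> jog_arm([
  [0, 0, 0.15, 0, 0, 0, -1],
  [0, 0, 0.15, 0, 0, 0, -1],
  [0, 0, 0, 0, 0, 0, -1],
])

```text
t: 10.95
tool_pos: [0.4614, -0.0613, 0.2075]
tool_rot: [-1.007, -2.975, -0.0]
contact_force: [-1.3, 1.2, -7.3]
opening: 0.0227
grip_force: 118.1
```

>>> jog_arm([
  [0, 0, 0.15, 0, 0, 0, -1],
  [0, 0, 0.15, 0, 0, 0, -1],
  [0, 0, 0, 0, 0, 0, -1],
])

```text
t: 11.25
tool_pos: [0.4614, -0.0612, 0.202]
tool_rot: [-1.007, -2.975, -0.001]
contact_force: [-4.7, 3.7, -2.8]
opening: 0.0221
grip_force: 118.5
```

>>> jog_arm([
  [0, 0, 0.1, 0, 0, 0, -1],
  [0, 0, 0.1, 0, 0, 0, -1],
  [0, 0, 0, 0, 0, 0, -1],
])

```text
t: 11.55
tool_pos: [0.4614, -0.0607, 0.2003]
tool_rot: [-1.007, -2.975, -0.002]
contact_force: [-13.2, 8.5, 5.2]
opening: 0.0224
grip_force: 119.9
```

```bash
python3 - <<'E'
from wr import *
P,R=pose();print(P,ctrl.get_obs()["contact_force"],ctrl.get_obs()["wrist_torque"],np.degrees(np.arctan2(*R.as_matrix()[1::-1,1])))
for n in("top","scene"):
    I,D=ctrl.get_image(n);C=cloud(n,D);T=R.inv().apply((C-P).reshape(-1,3)).reshape(C.shape)
    m=(np.hypot(T[...,0]+.15,T[...,1])<.02)&(np.abs(T[...,2]+.03)<.01);q=T[m]
    print(n,C[m].mean(0),np.percentile(C[m][:,2],[20,50,80]),"rect tool",cv2.minAreaRect(q[:,:2].astype(np.float32)*1000))
    if n=="scene":cv2.imwrite("pics/s5.png",cv2.resize(I[120:220,240:380],None,fx=5,fy=5,interpolation=cv2.INTER_CUBIC)[:,:,::-1])
E
```

```text
[ 0.4614 -0.0607  0.2003] [-13.1515   8.5451   5.1764] [ 0.6677  1.4416 -0.2991] 52.599890167880424
top [ 0.5801 -0.1506  0.233 ] [0.2307 0.2329 0.2356] rect tool ((-149.82215881347656, 0.7169246673583984), (31.774044036865234, 33.154754638671875), 52.31097412109375)
scene [ 0.584  -0.1453  0.2315] [0.2288 0.2324 0.2354] rect tool ((-148.9834747314453, 3.884876251220703), (30.87005615234375, 32.49924850463867), 38.89846420288086)
```

View pics/s5.png

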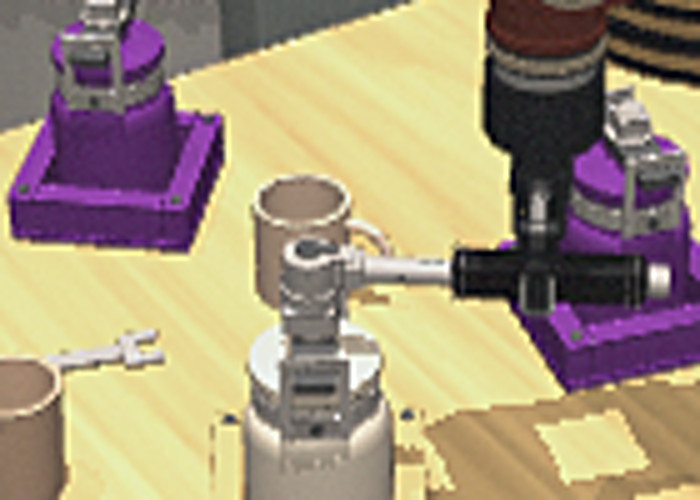

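The head top reads 0.2325 m, so the socket is fully seated (0.232 expected). About 15 N pushes radially, so I relieve that by 1 mm and begin the turn about the screw.

>>> jog_arm([
  [0.05, 0, -0.02, 0, 0, 0, -1],
  [-0.006, 0.295, 0, 0, 0, 0.05, -1],
  [-0.006, 0.295, 0, 0, 0, 0.05, -1],
  [-0.006, 0.295, 0, 0, 0, 0.05, -1],
  [0, 0, 0, 0, 0, 0, -1],
])

```text
t: 12.15
tool_pos: [0.4719, -0.0471, 0.2004]
tool_rot: [-1.182, -2.909, 0.002]
contact_force: [-12.0, 4.9, 4.5]
opening: 0.0225
grip_force: 119.5
```

```bash
cat > st.py <<'E'
from h import *
o=ctrl.get_obs();P,R=pose();F=R.inv().apply(o["contact_force"]);M=R.inv().apply(o["wrist_torque"])
print("t",o["t"],"P",P,"phi",np.degrees(np.arctan2(*R.as_matrix()[1::-1,1])).round(2),"F tool",F.round(2),"M tool",M.round(3))
c=P+R.apply([-.1495,0,0]);print("socket by tool",c)
E
python3 st.py
```

```text
t 12.15 P [ 0.4719 -0.0471  0.2004] phi 45.79 F tool [12.02 -4.81 -4.47] M tool [1.023 1.311 0.601]
socket by tool [ 0.5791 -0.1514  0.2002]
```

>>> jog_arm([
  [0.04, 0.295, 0, 0, 0, 0.05, -1],
  [0.01, 0.295, 0, 0, 0, 0.05, -1],
  [0, 0, 0, 0, 0, 0, -1],
])

```text
t: 12.45
tool_pos: [0.4799, -0.0393, 0.2002]
tool_rot: [1.294, 2.862, -0.006]
contact_force: [-11.3, 0.9, 2.6]
opening: 0.0224
grip_force: 119.2
```

```bash
python3 st.py
```

```text
t 12.45 P [ 0.4799 -0.0393  0.2002] phi 41.34 F tool [ 8.1 -7.9 -2.6] M tool [1.542 0.596 0.254]
socket by tool [ 0.5786 -0.1516  0.2005]
```

>>> jog_arm([
  [0.01, 0.295, 0, 0, 0, 0.05, -1],
  [0, 0.295, 0, 0, 0, 0.05, -1],
  [0, 0, 0, 0, 0, 0, -1],
])

```text
t: 12.75
tool_pos: [0.4889, -0.0319, 0.2001]
tool_rot: [1.405, 2.808, -0.007]
contact_force: [-9.7, -0.6, 1.9]
opening: 0.0227
grip_force: 119.1
```

```bash
python3 st.py
```

```text
t 12.75 P [ 0.4889 -0.0319  0.2001] phi 36.83 F tool [ 5.36 -8.09 -1.85] M tool [1.63  0.218 0.157]
socket by tool [ 0.5785 -0.1516  0.2005]
```

>>> jog_arm([
  [0.005, 0.295, 0, 0, 0, 0.05, -1],
  [0, 0.295, 0, 0, 0, 0.05, -1],
  [0, 0, 0, 0, 0, 0, -1],
])

```text
t: 13.05
tool_pos: [0.4983, -0.0253, 0.2]
tool_rot: [1.514, 2.751, -0.008]
contact_force: [-8.9, -2.0, 2.7]
opening: 0.0223
grip_force: 119.1
```

```bash
python3 st.py
```

```text
t 13.05 P [ 0.4983 -0.0253  0.2   ] phi 32.33 F tool [ 3.11 -8.63 -2.65] M tool [ 1.78  -0.008  0.065]
socket by tool [ 0.5783 -0.1516  0.2005]
```

>>> jog_arm([
  [0, 0.295, 0, 0, 0, 0.05, -1],
  [0, 0.22, 0, 0, 0, 0.0375, -1],
  [0, 0, 0, 0, 0, 0, -1],
])

```text
t: 13.35
tool_pos: [0.5071, -0.0201, 0.1999]
tool_rot: [1.608, 2.697, -0.008]
contact_force: [-9.7, -2.4, 1.9]
opening: 0.0222
grip_force: 119.0
```

```bash
python3 st.py
```

```text
t 13.35 P [ 0.5071 -0.0201  0.1999] phi 28.4 F tool [ 2.48 -9.64 -1.86] M tool [ 1.771 -0.222  0.054]
socket by tool [ 0.5782 -0.1516  0.2005]
```

>>> jog_arm([
  [0, 0.22, 0, 0, 0, 0.0375, -1],
  [0, 0.22, 0, 0, 0, 0.0375, -1],
  [0, 0, 0, 0, 0, 0, -1],
])

```text
t: 13.65
tool_pos: [0.5148, -0.0161, 0.1998]
tool_rot: [1.686, 2.649, -0.009]
contact_force: [-9.5, -3.4, 1.7]
opening: 0.0229
grip_force: 119.0
```

```bash
python3 st.py
```

```text
t 13.65 P [ 0.5148 -0.0161  0.1998] phi 25.03 F tool [  0.9  -10.08  -1.67] M tool [ 1.807 -0.285  0.061]
socket by tool [ 0.5781 -0.1516  0.2005]
```

>>> jog_arm([
  [-0.005, 0.22, 0, 0, 0, 0.0375, -1],
  [-0.005, 0.15, 0, 0, 0, 0.025, -1],
  [0, 0, 0, 0, 0, 0, -1],
])

```text
t: 13.95
tool_pos: [0.5213, -0.0132, 0.1998]
tool_rot: [1.751, 2.607, -0.009]
contact_force: [-9.4, -2.1, 2.0]
opening: 0.0226
grip_force: 119.2
```

```bash
python3 st.py
```

```text
t 13.95 P [ 0.5213 -0.0132  0.1998] phi 22.23 F tool [ 1.57 -9.48 -2.  ] M tool [ 1.932 -0.37  -0.019]
socket by tool [ 0.5779 -0.1516  0.2004]
```

>>> jog_arm([
  [-0.005, 0.15, 0, 0, 0, 0.025, -1],
  [-0.005, 0.15, 0, 0, 0, 0.025, -1],
  [0, 0, 0, 0, 0, 0, -1],
])

```text
t: 14.25
tool_pos: [0.5268, -0.011, 0.1997]
tool_rot: [1.802, 2.573, -0.009]
contact_force: [-10.3, -2.9, 2.6]
opening: 0.0224
grip_force: 119.2
```

```bash
python3 st.py
```

```text
t 14.25 P [ 0.5268 -0.011   0.1997] phi 19.98 F tool [  0.76 -10.74  -2.57] M tool [ 2.051 -0.354 -0.046]
socket by tool [ 0.5779 -0.1515  0.2003]
```

>>> jog_arm([
  [-0.005, 0.15, 0, 0, 0, 0.025, -1],
  [-0.005, 0.15, 0, 0, 0, 0.025, -1],
  [0, 0, 0, 0, 0, 0, -1],
])

```text
t: 14.55
tool_pos: [0.5324, -0.0091, 0.1997]
tool_rot: [1.852, 2.537, -0.009]
contact_force: [-12.0, -2.0, 1.7]
opening: 0.0225
grip_force: 119.2
```

```bash
python3 st.py
```

```text
t 14.55 P [ 0.5324 -0.0091  0.1997] phi 17.73 F tool [  1.77 -12.02  -1.62] M tool [ 2.103 -0.413  0.006]
socket by tool [ 0.5779 -0.1515  0.2002]
```

Torque is about 1.8 N m, so the click is close. Small steps from here.

>>> jog_arm([
  [-0.005, 0.15, 0, 0, 0, 0.025, -1],
  [0, 0, 0, 0, 0, 0, -1],
])

```text
t: 14.75
tool_pos: [0.5352, -0.0082, 0.1997]
tool_rot: [-1.877, -2.519, 0.009]
contact_force: [-11.2, -1.2, 2.3]
opening: 0.0224
grip_force: 119.2
```

```bash
python3 st.py
```

```text
t 14.75 P [ 0.5352 -0.0082  0.1997] phi 16.61 F tool [  2.04 -11.05  -2.24] M tool [ 2.106 -0.36   0.039]
socket by tool [ 0.5779 -0.1515  0.2002]
```

>>> jog_arm([
  [-0.005, 0.15, 0, 0, 0, 0.025, -1],
  [0, 0, 0, 0, 0, 0, -1],
])

```text
t: 14.95
tool_pos: [0.538, -0.0074, 0.1997]
tool_rot: [-1.902, -2.5, 0.009]
contact_force: [-11.4, -1.2, 3.0]
opening: 0.0224
grip_force: 119.3
```

```bash
python3 st.py
```

```text
t 14.95 P [ 0.538  -0.0074  0.1997] phi 15.49 F tool [  1.86 -11.38  -2.93] M tool [ 2.275 -0.335  0.03 ]
socket by tool [ 0.5779 -0.1515  0.2002]
```

>>> jog_arm([
  [-0.005, 0.15, 0, 0, 0, 0.025, -1],
  [0, 0, 0, 0, 0, 0, -1],
])

```text
t: 15.15
tool_pos: [0.5408, -0.0066, 0.1996]
tool_rot: [-1.926, -2.481, 0.009]
contact_force: [-12.4, -0.7, 3.3]
opening: 0.0222
grip_force: 119.3
```

>>> jog_arm([
  [-0.005, 0.15, 0, 0, 0, 0.025, -1],
  [0, 0, 0, 0, 0, 0, -1],
])

```text
t: 15.35
tool_pos: [0.5437, -0.0059, 0.1997]
tool_rot: [-1.95, -2.462, 0.009]
contact_force: [-12.6, -0.3, 2.5]
opening: 0.0224
grip_force: 119.3
```

```bash
python3 st.py
```

```text
t 15.35 P [ 0.5437 -0.0059  0.1997] phi 13.24 F tool [  2.6  -12.31  -2.44] M tool [ 2.256 -0.362  0.044]
socket by tool [ 0.5779 -0.1515  0.2001]
```

>>> jog_arm([
  [-0.005, 0.15, 0, 0, 0, 0.025, -1],
  [0, 0, 0, 0, 0, 0, -1],
])

```text
t: 15.55
tool_pos: [0.5465, -0.0053, 0.1996]
tool_rot: [-1.974, -2.443, 0.009]
contact_force: [-12.7, -0.1, 3.5]
opening: 0.0225
grip_force: 119.3
```

>>> jog_arm([
  [-0.005, 0.15, 0, 0, 0, 0.025, -1],
  [0, 0, 0, 0, 0, 0, -1],
])

```text
t: 15.75
tool_pos: [0.5497, -0.0046, 0.1997]
tool_rot: [-1.999, -2.423, 0.008]
contact_force: [-10.7, 0.5, 2.3]
opening: 0.0223
grip_force: 119.3
```

```bash
python3 st.py
```

```text
t 15.75 P [ 0.5497 -0.0046  0.1997] phi 10.96 F tool [  2.55 -10.45  -2.3 ] M tool [ 2.133 -0.321  0.235]
socket by tool [ 0.5782 -0.1514  0.2001]
```

>>> jog_arm([
  [-0.005, 0.15, 0, 0, 0, 0.025, -1],
  [0, 0, 0, 0, 0, 0, -1],
])

```text
t: 15.95
tool_pos: [0.5531, -0.004, 0.1998]
tool_rot: [2.024, 2.403, -0.006]
contact_force: [-10.1, 0.8, 1.6]
opening: 0.0224
grip_force: 119.2
```

```bash
python3 st.py
```

```text
t 15.95 P [ 0.5531 -0.004   0.1998] phi 9.77 F tool [ 2.47 -9.81 -1.61] M tool [ 1.889 -0.277  0.557]
socket by tool [ 0.5785 -0.1513  0.2002]
```

>>> jog_arm([
  [0, 0.1, 0, 0, 0, 0.0165, -1],
  [0, 0, 0, 0, 0, 0, -1],
])

```text
t: 16.15
tool_pos: [0.5552, -0.0036, 0.1998]
tool_rot: [2.04, 2.389, -0.005]
contact_force: [-10.4, 1.1, 2.4]
opening: 0.0228
grip_force: 119.2
```

```bash
python3 st.py
```

```text
t 16.15 P [ 0.5552 -0.0036  0.1998] phi 9.02 F tool [  2.67 -10.11  -2.42] M tool [ 1.764 -0.364  0.633]
socket by tool [ 0.5786 -0.1513  0.2002]
```

The click is done: torque fell from about 1.8 to 0.88 N m and is now flat. Let off backwards.

>>> jog_arm([
  [0, -0.295, 0, 0, 0, -0.05, -1],
  [0, -0.295, 0, 0, 0, -0.05, -1],
  [0, 0, 0, 0, 0, 0, -1],
])

```text
t: 16.45
tool_pos: [0.5435, -0.006, 0.2]
tool_rot: [1.943, 2.467, -0.005]
contact_force: [-8.0, -0.7, 0.9]
opening: 0.0223
grip_force: 119.2
```

```bash
python3 st.py
```

```text
t 16.45 P [ 0.5435 -0.006   0.2   ] phi 13.56 F tool [ 1.16 -7.95 -0.85] M tool [ 1.637 -0.285  0.602]
socket by tool [ 0.5786 -0.1513  0.2004]
```

>>> jog_arm([
  [0, -0.22, 0, 0, 0, -0.0375, -1],
  [0, -0.15, 0, 0, 0, -0.025, -1],
  [0, 0, 0, 0, 0, 0, -1],
])

```text
t: 16.75
tool_pos: [0.5368, -0.0078, 0.2001]
tool_rot: [1.882, 2.513, -0.003]
contact_force: [-8.8, 0.9, 1.6]
opening: 0.0219
grip_force: 119.1
```

```bash
python3 st.py
```

```text
t 16.75 P [ 0.5368 -0.0078  0.2001] phi 16.32 F tool [ 3.37 -8.2  -1.63] M tool [ 1.439 -0.247  0.845]
socket by tool [ 0.5789 -0.1513  0.2005]
```

>>> jog_arm([
  [0.01, -0.06, -0.05, 0, 0, 0, -1],
  [0, 0, 0, 0, 0, 0, -1],
])

```text
t: 16.95
tool_pos: [0.5362, -0.0081, 0.2005]
tool_rot: [1.881, 2.512, -0.002]
contact_force: [-4.2, -2.2, -0.8]
opening: 0.0222
grip_force: 118.4
```

```bash
python3 st.py
```

```text
t 16.95 P [ 0.5362 -0.0081  0.2005] phi 16.35 F tool [-0.92 -4.61  0.77] M tool [ 0.964 -0.511  0.548]
socket by tool [ 0.5783 -0.1515  0.201 ]
```

>>> jog_arm([
  [-0.01, -0.07, -0.05, 0, 0, 0, -1],
  [0, 0, -0.1, 0, 0, 0, -1],
  [0, 0, 0, 0, 0, 0, -1],
])

```text
t: 17.25
tool_pos: [0.5353, -0.0084, 0.2024]
tool_rot: [1.879, 2.514, -0.0]
contact_force: [1.0, -5.6, -6.6]
opening: 0.0226
grip_force: 117.9
```

```bash
python3 st.py
```

```text
t 17.25 P [ 0.5353 -0.0084  0.2024] phi 16.43 F tool [-5.6  -0.67  6.62] M tool [ 0.182 -0.683  0.019]
socket by tool [ 0.5776 -0.1518  0.2028]
```

>>> jog_arm([
  [-0.04, 0, -0.1, 0, 0, 0, -1],
  [0, 0, -0.2, 0, 0, 0, -1],
  [0, 0, -0.3, 0, 0, 0, -1],
  [0, 0, -0.4, 0, 0, 0, -1],
  [0, 0, -0.5, 0, 0, 0, -1],
  [0, 0, -0.6, 0, 0, 0, -1],
  [0, 0, -0.6, 0, 0, 0, -1],
  [0, 0, -0.6, 0, 0, 0, -1],
])

```text
t: 18.05
tool_pos: [0.5349, -0.0079, 0.27]
tool_rot: [1.881, 2.516, 0.001]
contact_force: [-0.5, 0.1, -6.2]
opening: 0.0225
grip_force: 118.1
```

>>> jog_arm([
  [0, 0, -0.2, 0, 0, 0, -1],
  [0, 0, 0, 0, 0, 0, -1],
])

```text
t: 18.25
tool_pos: [0.5352, -0.0082, 0.2739]
tool_rot: [1.88, 2.514, 0.002]
contact_force: [-0.7, 1.0, -6.0]
opening: 0.0225
grip_force: 118.2
```

```bash
python3 st.py; python3 - <<'E'
from wr import *
# wrench in the top view, screw in top view, cradle from saved & new top
P,R=pose()
I,D=ctrl.get_image("top");C=cloud("top",D);S,DS=ctrl.get_image("scene")
cv2.imwrite("pics/s6.png",np.hstack([cv2.resize(I[90:230,200:400],(400,280)),cv2.resize(S[130:330,250:450],(280,280))])[:,:,::-1])
np.savez("top6.npz",I=I,C=C)
T=R.inv().apply((C-P).reshape(-1,3)).reshape(C.shape)
m=(np.hypot(T[...,0]+.15,T[...,1])<.022)&(np.abs(T[...,2]+.03)<.009);q=T[m]
print("head",m.sum(),cv2.minAreaRect(q[:,:2].astype(np.float32)*1000),np.median(q[:,2]))
reg=np.zeros(D.shape,bool);reg[125:225,210:275]=1
V=I.max(2);m=reg&(C[...,2]>.003)&(C[...,2]<.02)&(V<110)
mm=cv2.morphologyEx(m.astype(np.uint8),cv2.MORPH_OPEN,np.ones((3,3)))>0
print("plate",mm.sum(),cv2.minAreaRect(C[mm][:,:2].astype(np.float32)*1000))
m=reg&(C[...,2]>.055)&(C[...,2]<.11);k,l,st,ce=cv2.connectedComponentsWithStats(m.astype(np.uint8))
for i in range(1,k):
    if st[i,4]>4:print("saddle",st[i,4],C[l==i].mean(0),cv2.minAreaRect(C[l==i][:,:2].astype(np.float32)*1000))
E
```

```text
t 18.25 P [ 0.5352 -0.0082  0.2739] phi 16.43 F tool [ 1.22 -0.43  6.01] M tool [-0.013  0.403  0.037]
socket by tool [ 0.5775 -0.1516  0.274 ]
head 175 ((-149.71022033691406, 3.0628089904785156), (34.515933990478516, 35.08863067626953), 45.79057312011719) -0.03062534916785821
plate 947 ((589.5828247070312, 182.81478881835938), (52.979820251464844, 234.4725341796875), 81.40190124511719)
saddle 72 [0.6543 0.1572 0.0746] ((655.7943725585938, 156.64317321777344), (33.333106994628906, 14.632288932800293), 81.28115844726562)
saddle 72 [0.5109 0.1782 0.0703] ((511.2475891113281, 176.8209991455078), (36.62685775756836, 13.91746711730957), 82.45028686523438)
```

View pics/s6.png

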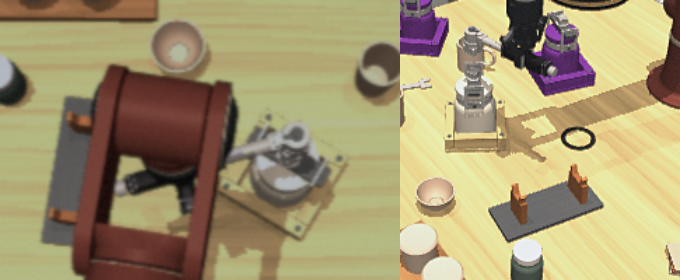

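Both views show the wrench lifted clear of the screw, with its head at about (295,132) in the top crop. The cradle is still in place, with its saddles at (80,122) and (62,215). Swing back over the cradle.

```bash
python3 - <<'E'
from h import *
rows([.558,.1613,.274],82,15)
E
```

```text
tool y at 16.42 n 15 max [0.519 0.568 0.006 0.    0.    0.097]
[0.519, 0.235, -0.006, -0.0, -0.0, -0.097]
[0.5, 0.274, -0.006, -0.0, -0.0, -0.097]
[0.478, 0.311, -0.006, -0.0, -0.0, -0.097]
[0.453, 0.347, -0.006, -0.0, -0.0, -0.097]
[0.425, 0.38, -0.006, -0.0, -0.0, -0.097]
[0.395, 0.411, -0.006, -0.0, -0.0, -0.097]
[0.362, 0.44, -0.006, -0.0, -0.0, -0.097]
[0.328, 0.467, -0.006, -0.0, -0.0, -0.097]
[0.291, 0.49, -0.006, -0.0, -0.0, -0.097]
[0.253, 0.511, -0.006, -0.0, -0.0, -0.097]
[0.213, 0.529, -0.006, -0.0, -0.0, -0.097]
[0.172, 0.543, -0.006, -0.0, -0.0, -0.097]
[0.13, 0.555, -0.006, -0.0, -0.0, -0.097]
[0.088, 0.563, -0.006, -0.0, -0.0, -0.097]
[0.044, 0.568, -0.006, -0.0, -0.0, -0.097]
```

>>> jog_arm([
  [0.52, 0.23, 0, 0, 0, -0.097, -1],
  [0.5, 0.27, 0, 0, 0, -0.097, -1],
  [0.48, 0.31, 0, 0, 0, -0.097, -1],
  [0.45, 0.35, 0, 0, 0, -0.097, -1],
  [0.42, 0.38, 0, 0, 0, -0.097, -1],
  [0.39, 0.41, 0, 0, 0, -0.097, -1],
  [0.36, 0.44, 0, 0, 0, -0.097, -1],
  [0.33, 0.47, 0, 0, 0, -0.097, -1],
])

```text
t: 19.15
tool_pos: [0.5467, 0.0824, 0.2711]
tool_rot: [-1.034, -2.964, 0.002]
contact_force: [-0.9, 0.4, -6.3]
opening: 0.0222
grip_force: 118.1
```

>>> jog_arm([
  [0.29, 0.49, 0, 0, 0, -0.097, -1],
  [0.25, 0.51, 0, 0, 0, -0.097, -1],
  [0.21, 0.53, 0, 0, 0, -0.097, -1],
  [0.17, 0.54, 0, 0, 0, -0.097, -1],
  [0.13, 0.55, 0, 0, 0, -0.097, -1],
  [0.09, 0.56, 0, 0, 0, -0.097, -1],
  [0.04, 0.57, 0, 0, 0, -0.097, -1],
  [0, 0, 0, 0, 0, 0, -1],
])

```text
t: 19.95
tool_pos: [0.5579, 0.1616, 0.271]
tool_rot: [-0.219, -3.131, 0.001]
contact_force: [1.2, 0.5, -5.1]
opening: 0.0226
grip_force: 118.3
```

```bash
python3 st.py; python3 - <<'E'
from wr import *
P,R=pose()
for n in("top",):
    I,D=ctrl.get_image(n);C=cloud(n,D);T=R.inv().apply((C-P).reshape(-1,3)).reshape(C.shape)
    m=(np.hypot(T[...,0]+.15,T[...,1])<.024)&(np.abs(T[...,2]+.03)<.008);q=T[m]
    print("head",m.sum(),cv2.minAreaRect(q[:,:2].astype(np.float32)*1000),np.percentile(q,[2,98],axis=0),C[m].mean(0))
# wrist: grip and cradle columns
I,D=ctrl.get_image("wrist");C=wcloud(D,P,R);T=R.inv().apply((C-P).reshape(-1,3)).reshape(C.shape)
hsv=cv2.cvtColor(I,cv2.COLOR_RGB2HSV)
m=(C[...,2]>.03)&(C[...,2]<.11)&(np.hypot(C[...,0]-.6,C[...,1]-.155)<.15)&(hsv[...,1]>80)
k,l,st,ce=cv2.connectedComponentsWithStats(m.astype(np.uint8))
for i in range(1,k):
    if st[i,4]>40:
        t=C[l==i];print("saddle bit",st[i],t.mean(0),"tool y",np.percentile(T[l==i][:,1],[2,98]),"x",np.percentile(T[l==i][:,0],[2,98]),"z",np.percentile(t[:,2],[2,98]))
cv2.imwrite("pics/w7.png",I[:,:,::-1])
E
```

```text
t 19.95 P [0.5579 0.1616 0.271 ] phi 81.99 F tool [-1.12  0.65  5.12] M tool [0.023 0.415 0.052]
socket by tool [0.7059 0.1408 0.2706]
head 177 ((-147.5867156982422, 1.1334362030029297), (41.522403717041016, 33.7198600769043), 24.00666618347168) [[-0.1662 -0.0167 -0.036 ]
 [-0.1275  0.0145 -0.0232]] [0.7041 0.1397 0.3014]
saddle bit [336 123  11  12  54] [0.5072 0.1964 0.0764] tool y [0.0205 0.0316] x [0.0467 0.0577] z [0.0549 0.0852]
```

View pics/w7.png

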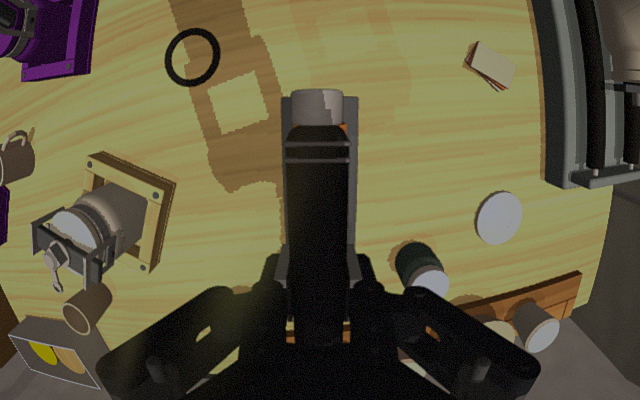

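The wrist view shows the wrench over the cradle, with the tail at (318,105) and the plate spanning columns 281-358. The centre is about 2 px right, so I shift 1.5 mm and lower.

>>> jog_arm([
  [0, 0.08, 0.6, 0, 0, 0, -1],
  [0, 0, 1, 0, 0, 0, -1],
  [0, 0, 1, 0, 0, 0, -1],
  [0, 0, 1, 0, 0, 0, -1],
  [0, 0, 1, 0, 0, 0, -1],
  [0, 0, 1, 0, 0, 0, -1],
  [0, 0, 1, 0, 0, 0, -1],
  [0, 0, 0.8, 0, 0, 0, -1],
])

```text
t: 20.85
tool_pos: [0.5576, 0.1617, 0.122]
tool_rot: [-0.224, -3.131, 0.001]
contact_force: [-0.4, -0.0, -5.9]
opening: 0.0225
grip_force: 118.5
```

>>> jog_arm([
  [0, 0, 0.6, 0, 0, 0, -1],
  [0, 0, 0.5, 0, 0, 0, -1],
  [0, 0, 0.5, 0, 0, 0, -1],
  [0, 0, 0.5, 0, 0, 0, -1],
  [0, 0, 0, 0, 0, 0, -1],
])

```text
t: 21.35
tool_pos: [0.5576, 0.1622, 0.0807]
tool_rot: [-0.222, -3.131, 0.001]
contact_force: [-0.9, 0.3, -6.5]
opening: 0.0225
grip_force: 118.3
```

```bash
python3 st.py
```

```text
t 21.35 P [0.5576 0.1622 0.0807] phi 81.89 F tool [0.92 0.15 6.49] M tool [-0.01   0.446 -0.042]
socket by tool [0.7056 0.1411 0.0803]
```

>>> jog_arm([
  [0, 0, 0.25, 0, 0, 0, -1],
  [0, 0, 0.25, 0, 0, 0, -1],
  [0, 0, 0.2, 0, 0, 0, -1],
  [0, 0, 0, 0, 0, 0, -1],
])

```text
t: 21.75
tool_pos: [0.5582, 0.1623, 0.0678]
tool_rot: [-0.222, -3.132, 0.0]
contact_force: [-0.4, -0.3, -6.0]
opening: 0.0226
grip_force: 118.3
```

>>> jog_arm([
  [0, 0, 0.1, 0, 0, 0, -1],
  [0, 0, 0.05, 0, 0, 0, -1],
  [0, 0, 0, 0, 0, 0, -1],
])

```text
t: 22.05
tool_pos: [0.5587, 0.1623, 0.0655]
tool_rot: [-0.222, -3.134, 0.0]
contact_force: [-0.2, -0.3, -5.7]
opening: 0.0221
grip_force: 118.3
```

>>> jog_arm([
  [0, 0, 0.08, 0, 0, 0, -1],
  [0, 0, 0.06, 0, 0, 0, -1],
  [0, 0, 0, 0, 0, 0, -1],
  [0, 0, 0, 0, 0, 0, -1],
])

```text
t: 22.45
tool_pos: [0.5588, 0.1624, 0.0629]
tool_rot: [0.222, 3.133, 0.0]
contact_force: [0.1, 0.3, -6.3]
opening: 0.0225
grip_force: 118.4
```

```bash
python3 st.py
```

```text
t 22.45 P [0.5588 0.1624 0.0629] phi 81.9 F tool [-0.03  0.26  6.27] M tool [ 0.035  0.369 -0.026]
socket by tool [0.7069 0.1413 0.0629]
```

>>> jog_arm([
  [0, 0, 0.06, 0, 0, 0, -1],
  [0, 0, 0.05, 0, 0, 0, -1],
  [0, 0, 0, 0, 0, 0, -1],
])

```text
t: 22.75
tool_pos: [0.5591, 0.1625, 0.0622]
tool_rot: [0.222, 3.133, -0.0]
contact_force: [-7.1, -1.0, 3.9]
opening: 0.0228
grip_force: 120.0
```

```bash
python3 st.py
```

```text
t 22.75 P [0.5591 0.1625 0.0622] phi 81.9 F tool [ 6.87 -1.96 -3.91] M tool [0.241 0.755 0.103]
socket by tool [0.7071 0.1414 0.0622]
```

Resting on both saddles at the grasp height (0.0622). Release and withdraw.

>>> jog_arm([
  [0, 0, 0, 0, 0, 0, 1],
  [0, 0, 0, 0, 0, 0, 1],
  [0, 0, 0, 0, 0, 0, 1],
  [0, 0, 0, 0, 0, 0, 1],
  [0, 0, 0, 0, 0, 0, 1],
  [0, 0, 0, 0, 0, 0, 1],
  [0, 0, -0.3, 0, 0, 0, 1],
  [0, 0, -0.5, 0, 0, 0, 1],
])

```text
t: 23.55
tool_pos: [0.5581, 0.1623, 0.0763]
tool_rot: [-0.222, -3.132, 0.001]
contact_force: [-1.2, 0.1, 0.7]
opening: 0.0851
grip_force: 0.0
```

>>> jog_arm([
  [0, 0, -1, 0, 0, 0, 1],
  [0, 0, -1, 0, 0, 0, 1],
  [0, 0, -1, 0, 0, 0, 1],
  [0, 0, -1, 0, 0, 0, 1],
  [0, 0, -1, 0, 0, 0, 1],
  [0.5, 0, -1, 0, 0, 0, 1],
  [1, 0, -1, 0, 0, 0, 1],
  [1, 0, -1, 0, 0, 0, 1],
])

```text
t: 24.35
tool_pos: [0.5089, 0.1694, 0.2384]
tool_rot: [0.222, 3.133, 0.001]
contact_force: [-0.3, 0.8, -0.4]
opening: 0.0851
grip_force: 0.0
```

>>> jog_arm([
  [1, 0, -0.5, 0, 0, 0, 1],
  [1, 0, -0.5, 0, 0, 0, 1],
  [1, 0, 0, 0, 0, 0, 1],
  [0, 0, 0, 0, 0, 0, 1],
])

```text
t: 24.75
tool_pos: [0.4489, 0.1783, 0.2582]
tool_rot: [0.22, 3.131, 0.002]
contact_force: [-0.3, 0.2, 0.2]
opening: 0.0857
grip_force: 0.0
```

```bash
python3 st.py; python3 - <<'E'
from wr import *
P,R=pose();I,D=ctrl.get_image("wrist");S,DS=ctrl.get_image("scene");C=wcloud(D,P,R);CS=cloud("scene",DS)
cv2.imwrite("pics/f8.png",np.hstack([cv2.resize(I,(440,275)),cv2.resize(S[130:330,200:461],(359,275))])[:,:,::-1])
d=np.array([np.cos(np.radians(-8)),np.sin(np.radians(-8))])
for nm,CC in(("wrist",C),("scene",CS)):
    dd=CC[...,:2]-np.array([.558,.161]);a=dd@d;b=dd@np.array([-d[1],d[0]])
    for k,lo,hi in(("grip",-.06,.05),("head",.135,.165),("rear",-.06,-.03),("fore",.02,.05)):
        m=(a>lo)&(a<hi)&(np.abs(b)<.02)&(CC[...,2]>.085)&(CC[...,2]<.11)
        if m.sum()>5:print(nm,k,m.sum(),"z",np.median(CC[m][:,2]),"b mid",np.percentile(b[m],[3,97]).mean())
r=np.hypot(CS[...,0]-.58,CS[...,1]+.151)<.03
C2=C;r=(np.hypot(C2[...,0]-.579,C2[...,1]+.151)<.026)&(C2[...,2]>.18)&(C2[...,2]<.2)
if r.sum()>20:print("screw",r.sum(),cv2.minAreaRect(C2[r][:,:2].astype(np.float32)*1000))
E
```

```text
t 24.75 P [0.4489 0.1783 0.2582] phi 81.97 F tool [ 0.35  0.18 -0.16] M tool [ 0.013 -0.025  0.038]
socket by tool [0.5969 0.1574 0.2586]
wrist grip 1724 z 0.09465470455413831 b mid 0.0009676058539067195
wrist rear 542 z 0.09472578033649404 b mid 0.0009412286338151589
wrist fore 404 z 0.09468797464738418 b mid 0.0013931349351792282
scene grip 254 z 0.09333617249624124 b mid 0.004884829484113457
scene head 84 z 0.09366639471410856 b mid 0.004213918241019439
scene rear 71 z 0.09370063537044705 b mid 0.004221731923541686
scene fore 67 z 0.09331262963209977 b mid 0.004548229550000892
screw 291 ((577.2022705078125, -149.37295532226562), (24.44574737548828, 25.83188819885254), 21.07444953918457)
```

View pics/f8.png

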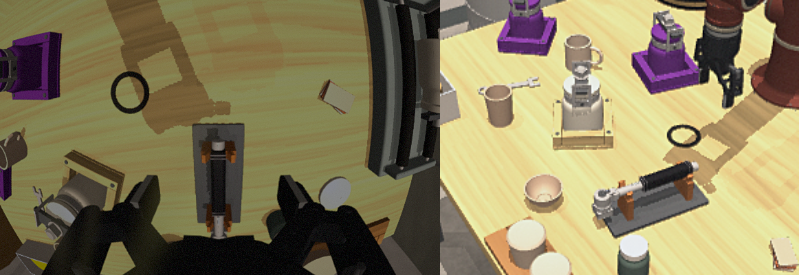

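The final views show the wrench level in both saddles: grip top 94.7 mm at rear and front, head at (605,200) in the right-hand view. The screw's flats have turned from 52.4 to 21 degrees, and the other ware is in place.

```bash
python3 -c "
from station import ctrl
print(ctrl.finish_job())"
```

```text
the job is handed in; nothing more can be done
None
```

I turned the screw about 0.55 rad to the click and stopped there, short of the solid stop; the wrench lies level in its cradle, nothing else looked disturbed in the last pictures, and the job is handed in at about 25 s.

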